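# Shut and lock the service cover of the bench finisher

### The job

The service cover on top of the grey finishing machine has been left ajar after oiling. Push it down shut with the fingertips, then set the fingertips in the slot of its round quarter-turn fastener and turn it clockwise to its stop, so that the cover is locked and stays down flush when you let go. Nothing needs gripping: do not lift the cover, and leave the things round the machine where they are.

Things in the scene. Friction and masses are not known exactly. Their poses are not given: they have to be found in the camera images.
- machine: grey bench finishing machine, bolted down (it cannot be pushed), 224 x 244 mm at the base, its rim 113 mm high; a cork buffing wheel (diameter 96 mm) sticks out of its left side to 167 mm from the middle. Origin: centre of its underside on the table; x points to its back (hinge side), y to its left, z up
- cover (a joint): angle of the cover in rad: 0 is shut flush, positive is open; it starts ajar at 0.3 to 0.6. The stiff hinge stays wherever it is left. Two sprung rubber buffers under the front corners lift an unlocked cover to about 0.02 (front edge 4 mm proud); pressing it from there fully home takes about 8 N at the fastener, and it stops at -0.012. Hinge line: parallel to the machine's y, at x = +106 mm, z = 117 mm in the machine's frame
- cover_edge (a point): middle of the cover's free (front) edge, on its upper face, 206 mm from the hinge line; axes are those of the cover: x towards the hinge, y to the left along the edge, z out of its upper face. The cover is a plate 200 mm (x) by 220 mm (y), 8 mm thick; its upper face is 121 mm above the table when shut
- fastener (a joint): fastener angle in rad, growing clockwise seen from above: 0 (stop) open, slot parallel to the front edge; 1.571 (stop) locked, slot pointing at the front edge. Starts at 0 to 0.3, stays where left. In the second half of the turn its cam tongue draws the cover down (0.1 to 0.2 N m), pressed or not; turned past 0.7 before the cover is shut, the tongue keeps it from shutting
- slot (a point): centre of the mouth of the slot in the fastener, on its turning axis, 1 mm above the cover's upper face and 60 mm from its front edge. The fastener is a steel disc of 84 mm diameter set flush in the cover inside a dark ring (104 mm); the slot is a pocket 68 mm long, 30 mm wide and 15 mm deep with a flat floor and closed ends. The point's y axis runs along the slot, z out of the cover; it turns with the fastener
- oil_bottle: loose white oiler with a cone nozzle, diameter 42 mm, 141 mm high, beside the machine; origin: centre of its underside. A bystander
- beeswax: loose dark block of wax 30 x 46 x 23 mm, beside the machine; origin: centre of its underside. A bystander
- thread_brown: loose spool of brown thread, diameter 44 mm, 60 mm high, beside the machine; origin on its underside, 17 mm from its axis. A bystander
- screwdriver: loose small screwdriver 155 mm long, 25 mm high, lying in front of the machine; origin below its middle, y along it. A bystander

How it is judged:
By the outcome, as a careful person would: the job done as asked, in the order asked, and still so for the second after the job is handed in, with the robot touching nothing.
It also fails if it takes over 48 s, if anything falls off the work surface, if the arm or the gripper's body presses on something with over 40 N, if the wrist force passes 120 N, or if a joint passes its speed limit or range.

### The arm

A 6-joint arm with a two-finger parallel gripper is mounted at the origin on a cart in front of the work surface, level with it; the furniture and walls round the work are solid. World frame = base frame: x ahead of the robot, y to its left, z up, the work surface at z = 0. Lengths are in m, angles in rad, forces in N, time in s.
With the tool pointing down it reaches from about 0.325 to 0.775 m from the base axis. Payload 5.5 kg.
Tool frame: the origin (TCP) lies at the very end of the fingers, on their centre line; the grasp point (between the pads) lies 19 mm behind it; z points along the fingers, y is the line along which they close (so a half turn about z gives the same grasp; the last joint's range is limited). The gripper opens to 85 mm and grips with 20 to 120 N. Pads are 22 mm wide; open, the fingers measure 114 mm over their backs; the gripper's body (76 mm by 85 mm) begins 54 mm behind the grasp point. The pads swing forward as they close: fully open they stand 13 mm farther back than shut.
Start: joints at [1.186, 0.091, 1.231, -0, 1.82, -0.057], TCP at [0.193, 0.568, 0.231] pointing down, gripper open.
Joint ranges: [-2.87, 2.87], [-0.86, 2.18], [0.17, 2.46], [-1.51, 4.65], [0.06, 2.69], [-2.65, 2.65]. Speed limits (rad/s): [2.57, 2.57, 3.01, 3.14, 3.14, 3.14].

### API

Orientations are given as a unit quaternion [w, x, y, z].
In Python, from station import bot gives the robot as it stands.
- The arm moves only by the shell command python3 -m inch 'ROWS' [FORCE]. ROWS is JSON, a list of rows, each a list of 3 entries, a list of its own where there are three numbers: the shift along the tool's x, y, z in cm, then the turn, a rotation vector about the tool's x, y, z in rad, then the closure in counts, from 0 (fully open) to 255 (shut). In form: [[[tx, ty, tz], [ax, ay, az], fingers], ...]. A call has 1 to 5 rows; each row shifts and turns the commanded pose from where the row before left it, along the tool's axes as they then stand; what a row does not reach is not made up. A row lasts 1/12 s, in which the tool goes at most 41.7 mm and 7.16 degrees, less where a joint would pass 70% of its speed; a pose out of reach is approached as far as the arm can. A call with a gripper value outside its range is refused whole. The fingers move at their own pace and stop on an object; FORCE is the grip in N (left out, the last holds). Time passes only in rows, so rows that do not move let the fingers close. It gives the time, the measured TCP pose, the force, the opening and the grip force at its end, in the units of the state.
- bot.observe(): the state, without advancing time (a new reading comes with each control period).
- bot.capture(name): name is "scene" or "top" or "wrist"; returns a dict with "img" (400x640x3 uint8, red, green, blue), "fx", "fy", "cx", "cy" (pixels), "D" ([k1, k2, p1, p2, k3] as OpenCV has them; the pictures are not rectified), "rvec" (rotation vector, rad) and "tvec" (3), from world to camera coordinates, as OpenCV has them; the wrist camera has in their place "mount" (4x4, takes a point from camera to tool coordinates, whose origin is the TCP and whose axes are the flange's). Camera axes: x right, y down, z forward; pixel columns grow to the right and rows downward; lengths in m; the calibration is good to about 2 mm. A picture is of the moment at which its call begins: read the wrist's pose just before it. There is no depth.
- bot.finish_job(): hands the job in; it is judged then, once.
The state is a dict: "t": time; "joint_pos": joint angles; "qd": joint speeds; "joint_torque": joint torques, N m; "tcp_pos": TCP position; "eef_rot": TCP orientation; "contact_force": force on the tool from outside, world axes, zero at the start; "ft_torque": the same for the moment, N m; "grip_width": finger opening in m; "grip_force": force on a finger pad.
Only numpy, scipy, OpenCV 4.12 (cv2) and the standard library are available. Lean on these libraries where they do the work, as an engineer would, in place of code of your own. Each camera call takes 0.05 s, during which the arm holds its last target. There are 200 camera calls.

## Working session

There is one attempt and no reset: what is moved stays moved. The work goes in short steps, Python scripts to look and compute and a shell command to move; the robot and the scene stay as the last step left them, time stands still between calls to the robot, and variables do not carry over. Pictures are saved under pics/ and viewed, at most 10 in all, crops included, and the job is handed in when it is done.

```bash
mkdir -p pics
cat > h.py <<'E'
import numpy as np,cv2
from station import bot
from scipy.spatial.transform import Rotation as R
def K(c): return np.array([[c['fx'],0,c['cx']],[0,c['fy'],c['cy']],[0,0,1.]])
def pose():
    o=bot.observe(); q=o['eef_rot']; return np.array(o['tcp_pos']),R.from_quat([q[1],q[2],q[3],q[0]]).as_matrix(),o
def cam(c,p=None,r=None):
    "camera centre, cam->world rotation"
    if 'mount' in c:
        M=np.array(c['mount']); return p+r@M[:3,3], r@M[:3,:3]
    W=cv2.Rodrigues(np.array(c['rvec'],float))[0]; return -W.T@np.array(c['tvec'],float).ravel(),W.T
def rays(c,uv,p=None,r=None):
    n=cv2.undistortPoints(np.array(uv,float).reshape(-1,1,2),K(c),np.array(c['D'],float)).reshape(-1,2)
    C,W=cam(c,p,r); return C,(W@np.c_[n,np.ones(len(n))].T).T
def onplane(c,uv,z,p=None,r=None):
    C,d=rays(c,uv,p,r); return C+d*((z-C[2])/d[:,2])[:,None]
def save(c,n): cv2.imwrite('pics/'+n,c['img'][:,:,::-1])
E
python3 - <<'E'
from h import *
import pickle
p,r,o=pose(); print(p,r.round(3),o['contact_force'],o['t'])
d={}
for n in('scene','top','wrist'):
    c=bot.capture(n); d[n]=c; C,W=cam(c,p,r); print(n,C.round(3),W[:,2].round(3)); save(c,n+'0.png')
d['p']=p;d['r']=r
pickle.dump(d,open('c0.pkl','wb'))
E
```

```text
[0.19306932 0.56777427 0.2301492 ] [[-0.947  0.322 -0.001]
 [ 0.322  0.947 -0.002]
 [ 0.    -0.002 -1.   ]] [-0.97003401 -0.46628046  0.59887295] 0.0
scene [ 0.278 -0.616  0.601] [ 0.344  0.739 -0.58 ]
top [ 3.610e-01 -1.000e-03  1.006e+00] [ 0.229 -0.008 -0.973]
wrist [0.129 0.59  0.373] [ 0.253 -0.088 -0.963]
```

View pics/top0.png

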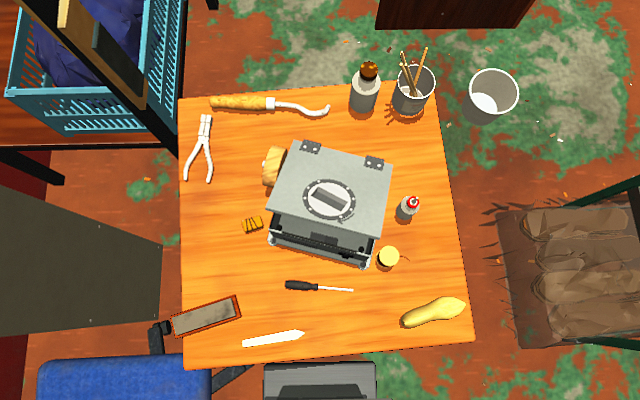

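View pics/scene0.png

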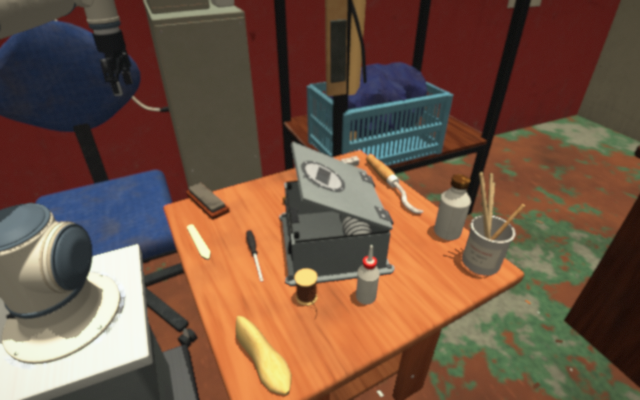

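Run:
```python
from h import *
import pickle
d=pickle.load(open('c0.pkl','rb'))
im=d['top']['img'][125:285,235:435]
cv2.imwrite('pics/topc.png',cv2.resize(im,None,fx=3.75,fy=3.75,interpolation=cv2.INTER_CUBIC)[:,:,::-1])
```

```text
(no output)
```

View pics/topc.png

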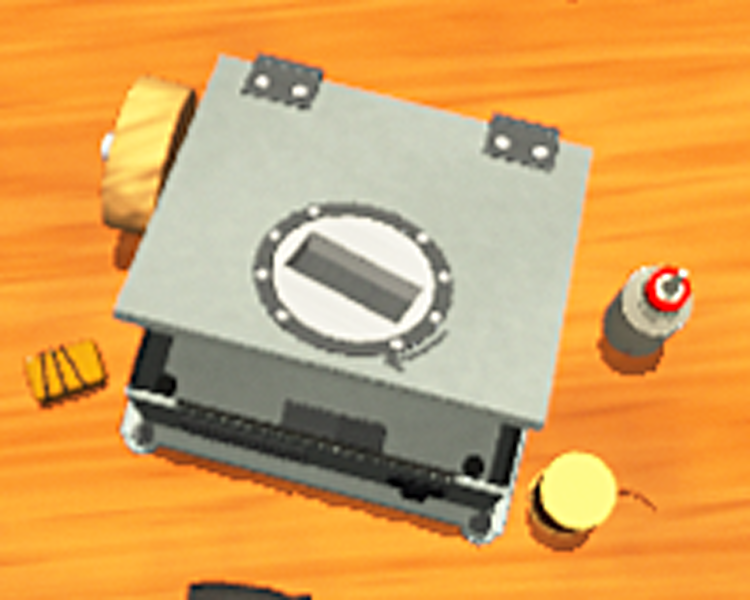

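The crop shows the cover corners at (219,57), (592,149), (545,427) and (115,316), with the slot centre at about (355,277). The cover is ajar, hinges are at the back, and the front faces the robot.

```bash
cat >> h.py <<'E'
def cov(m,s,y,h=.004):
    X,Y,a,t=m; mx=.106-s*np.cos(t)+h*np.sin(t); z=.117+s*np.sin(t)+h*np.cos(t)
    return np.array([X+mx*np.cos(a)-y*np.sin(a),Y+mx*np.sin(a)+y*np.cos(a),z])
E
python3 - <<'E'
from h import *
import pickle
from scipy.optimize import least_squares
d=pickle.load(open('c0.pkl','rb')); c=d['top']
f=lambda q:np.array(q)/3.75-.3+[235,125]
uv=f([(219,57),(592,149),(545,427),(115,316)])
L=[(.006,.11),(.006,-.11),(.206,-.11),(.206,.11)]
pr=lambda P:cv2.projectPoints(np.array(P),np.array(c['rvec'],float),np.array(c['tvec'],float),K(c),np.array(c['D'],float))[0].reshape(-1,2)
s=least_squares(lambda m:(pr([cov(m,*l) for l in L])-uv).ravel(),[.5,0,-.2,.4])
m=s.x; print(m,s.fun.round(2))
sl=cov(m,.146,0,.005); e=cov(m,.206,0); print('slot',sl,'edge',e, pr([sl]),f([(355,277)]))
m0=m.copy();m0[3]=0; print('shut slot',cov(m0,.146,0,.005),'edge',cov(m0,.206,0))
# base corners check
ca,sa=np.cos(m[2]),np.sin(m[2])
# slot end points -> angle in cover
C,dr=rays(c,f([(293,256),(412,303),(355,277)]))
o=cov(m,0,0);ex=cov(m,1,0)-o;ey=cov(m,0,1)-o;n=np.cross(ex,ey)
for q in dr:
    P=C+q*(np.dot(o-C,n)/np.dot(q,n)); print(((P-o)@ex).round(4),((P-o)@ey).round(4))
print('oil',onplane(c,f([(633,345)]),0.02),'spool',onplane(c,f([(577,490)]),.06),'wax',onplane(c,f([(65,370)]),.02))
E
```

```text
[ 0.57388913 -0.03211402 -0.27334659  0.47411194] [ 0.04 -0.08  0.07 -0.02  0.19  0.01 -0.29  0.05]
slot [ 0.55307832 -0.02627941  0.18810458] edge [ 0.50123873 -0.01174543  0.21460779] [[329.06463414 199.56933963]] [[329.36666667 198.56666667]]
shut slot [ 0.53537421 -0.02131581  0.122     ] edge [ 0.47760184 -0.00511849  0.121     ]
0.139 0.0341
0.1501 -0.0319
0.1425 0.0
oil [[ 0.54873687 -0.20280349  0.02      ]] spool [[ 0.45610895 -0.156698    0.06      ]] wax [[0.53954716 0.14741894 0.02      ]]
```

```bash
python3 -m inch '[[[-2.4,-2.2,-0.8],[0,0,0],160],[[-2.5,-2.2,-0.8],[0,0,0],160],[[-2.5,-2.2,-0.8],[0,0,0],160],[[-2.5,-2.2,-0.8],[0,0,0],160],[[-2.5,-2.2,-0.8],[0,0,0],160]]'
python3 -m inch '[[[-2.5,-2.2,0],[0,0,0],160],[[-2.5,-2.2,0],[0,0,0],160],[[-2.5,-2.2,0],[0,0,0],160],[[-2.5,-2.2,0],[0,0,0],160],[[-2.5,-2.2,0],[0,0,0],160]]'
python3 -m inch '[[[-2.5,-2.2,0],[0,0,0],160],[[-2.5,-2.2,0],[0,0,0],160],[[-2.5,-2.2,0],[0,0,0],160],[[-2.5,-2.2,0],[0,0,0],160],[[-2.5,-2.2,0],[0,0,0],160]]'
```

```text
t: 0.57
tcp_pos: [0.2755, 0.4226, 0.2712]
eef_rot: [-0.0, 0.163, 0.987, -0.0]
contact_force: [0.2, 0.2, 0.6]
grip_width: 0.0318
grip_force: 0.0
t: 0.98
tcp_pos: [0.3585, 0.2781, 0.2711]
eef_rot: [-0.0, 0.163, 0.987, -0.0]
contact_force: [1.9, 0.3, 0.3]
grip_width: 0.0316
grip_force: 0.0
t: 1.4
tcp_pos: [0.4414, 0.1336, 0.2711]
eef_rot: [-0.0, 0.163, 0.987, 0.0]
contact_force: [1.0, 0.2, -0.3]
grip_width: 0.0321
grip_force: 0.0
```

```bash
python3 -m inch '[[[-2.4,-2.35,0],[0,0,0],160],[[-2.4,-2.35,0],[0,0,0],160],[[-2.4,-2.35,0],[0,0,0],160],[[-2.4,-2.35,0],[0,0,0],160],[[-2.4,-2.35,0],[0,0,-0.054],160]]'
python3 -m inch '[[[0,0,1.5],[0,0,0],160],[[0,0,1.5],[0,0,0],160],[[0,0,1.5],[0,0,0],160],[[0,0,0.8],[0,0,0],160],[[0,0,0.8],[0,0,0],160]]'
```

```text
t: 1.82
tcp_pos: [0.5172, -0.0163, 0.271]
eef_rot: [-0.0, 0.137, 0.991, 0.0]
contact_force: [0.9, 1.3, -1.3]
grip_width: 0.0316
grip_force: 0.0
t: 2.23
tcp_pos: [0.5165, -0.0147, 0.2092]
eef_rot: [-0.001, 0.137, 0.991, -0.0]
contact_force: [-0.6, 0.4, 1.1]
grip_width: 0.0322
grip_force: 0.2
```

Run:
```python
from h import *
m=[.5739,-.0321,-.2733,0]
p,r,o=pose(); print(r.round(3))
a=None
for t in (.47,.4,.3,.2,.1,.05,0,-.012):
    m[3]=t; q=cov(m,.188,0); print(t,q.round(4), 'tool delta cm from prev', None if a is None else (r.T@(q-a)*100).round(2)); a=q
```

```text
[[-0.963  0.271 -0.001]
 [ 0.271  0.963  0.   ]
 [ 0.001 -0.    -1.   ]]
0.47 [ 0.5163 -0.016   0.2057] tool delta cm from prev None
0.4 [ 0.5107 -0.0144  0.1939] tool delta cm from prev [ 0.58 -0.    1.18]
0.3 [ 0.5042 -0.0126  0.1764] tool delta cm from prev [ 0.68 -0.    1.75]
0.2 [ 0.4993 -0.0112  0.1583] tool delta cm from prev [0.5  0.   1.81]
0.1 [ 0.4962 -0.0103  0.1397] tool delta cm from prev [0.32 0.   1.85]
0.05 [ 0.4954 -0.0101  0.1304] tool delta cm from prev [0.09 0.   0.94]
0 [ 0.4949 -0.01    0.121 ] tool delta cm from prev [0.04 0.   0.94]
-0.012 [ 0.4949 -0.01    0.1187] tool delta cm from prev [0.   0.   0.23]
```

```bash
python3 -m inch '[[[0.3,0,0.8],[0,0,0],160],[[0.3,0,0.8],[0,0,0],160],[[0.3,0,0.8],[0,0,0],160],[[0.3,0,0.8],[0,0,0],160],[[0.2,0,0.8],[0,0,0],160]]'
python3 -m inch '[[[0.2,0,0.8],[0,0,0],160],[[0.2,0,0.8],[0,0,0],160],[[0.1,0,0.8],[0,0,0],160],[[0.1,0,0.8],[0,0,0],160],[[0.1,0,0.5],[0,0,0],160]]'
```

```text
t: 2.65
tcp_pos: [0.503, -0.0106, 0.1699]
eef_rot: [0.0, 0.136, 0.991, 0.0]
contact_force: [-1.2, 0.2, 0.6]
grip_width: 0.0318
grip_force: 0.1
t: 3.07
tcp_pos: [0.4962, -0.0089, 0.1319]
eef_rot: [-0.001, 0.136, 0.991, -0.0]
contact_force: [-0.6, 0.7, -0.3]
grip_width: 0.0317
grip_force: 0.0
```

Run:
```python
from h import *
c=bot.capture('scene'); im=c['img'][110:290,250:430]
w=bot.capture('wrist')['img']
a=cv2.resize(im,(400,400),interpolation=cv2.INTER_CUBIC); b=cv2.resize(w,(400,250))
cv2.imwrite('pics/s1.png',np.hstack([a,np.vstack([b,np.zeros((150,400,3),np.uint8)])])[:,:,::-1])
```

```text
(no output)
```

View pics/s1.png

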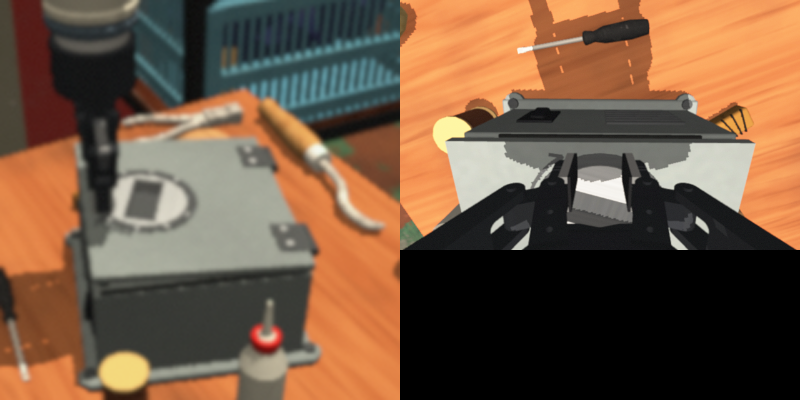

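The left half shows the cover pushed almost shut, with the fingertips at its front edge at about (105,205). The right half (wrist view) shows the front edge still slightly proud. I'll press on.

```bash
python3 -m inch '[[[0,0,0.5],[0,0,0],160],[[0,0,0.4],[0,0,0],160],[[0,0,0.2],[0,0,0],160]]'
python3 -m inch '[[[0,0,0.2],[0,0,0],160],[[0,0,0.1],[0,0,0],160],[[0,0,0],[0,0,0],160]]'
```

```text
t: 3.42
tcp_pos: [0.497, -0.009, 0.1226]
eef_rot: [0.001, 0.136, 0.991, 0.0]
contact_force: [-1.6, -0.2, 4.4]
grip_width: 0.032
grip_force: 2.7
t: 3.67
tcp_pos: [0.4969, -0.009, 0.1204]
eef_rot: [0.001, 0.136, 0.991, 0.0]
contact_force: [-1.7, -0.0, 4.5]
grip_width: 0.0319
grip_force: 2.2
```

```bash
python3 -m inch '[[[0,0,0.2],[0,0,0],160],[[0,0,0.1],[0,0,0],160],[[0,0,0],[0,0,0],160]]'
python3 -m inch '[[[0,0,0.1],[0,0,0],160],[[0,0,0.1],[0,0,0],160],[[0,0,0],[0,0,0],160]]'
python3 -m inch '[[[0,0,0.1],[0,0,0],160],[[0,0,0.1],[0,0,0],160],[[0,0,0],[0,0,0],160]]'
```

```text
t: 3.92
tcp_pos: [0.497, -0.009, 0.1187]
eef_rot: [0.001, 0.136, 0.991, 0.0]
contact_force: [-4.1, 0.2, 10.0]
grip_width: 0.0318
grip_force: 5.1
t: 4.17
tcp_pos: [0.4971, -0.009, 0.1183]
eef_rot: [0.002, 0.136, 0.991, 0.0]
contact_force: [-8.3, 0.4, 17.4]
grip_width: 0.0319
grip_force: 8.6
t: 4.42
tcp_pos: [0.4972, -0.009, 0.1179]
eef_rot: [0.002, 0.136, 0.991, 0.0]
contact_force: [-12.5, 1.3, 24.2]
grip_width: 0.032
grip_force: 12.1
```

```bash
python3 -m inch '[[[0,0,-0.5],[0,0,0],160],[[0,0,-1],[0,0,0],160],[[0,0,-1.5],[0,0,0],160],[[0,0,-1.5],[0,0,0],160],[[0,0,-1.5],[0,0,0],160]]'
python3 -m inch '[[[-1.2,0,-1],[0,0,0],160],[[-1,0,-1],[0,0,0],160],[[-1,0,0],[0,0,0],160],[[0,0,0],[0,0,0],160]]'
python3 - <<'E'
from h import *
import pickle
p,r,o=pose(); c=bot.capture('wrist'); t=bot.capture('top')
pickle.dump((p,r,c,t),open('c1.pkl','wb'))
a=t['img'][140:270,250:410]
cv2.imwrite('pics/w1.png',np.hstack([cv2.resize(c['img'],(400,250)),cv2.resize(a,(400,250),interpolation=cv2.INTER_CUBIC)])[:,:,::-1])
E
```

```text
t: 4.83
tcp_pos: [0.4965, -0.009, 0.1727]
eef_rot: [-0.0, 0.136, 0.991, -0.0]
contact_force: [-0.3, -0.2, 0.7]
grip_width: 0.032
grip_force: 0.0
t: 5.17
tcp_pos: [0.5287, -0.0181, 0.1926]
eef_rot: [0.001, 0.137, 0.991, -0.0]
contact_force: [-0.7, 0.4, -0.0]
grip_width: 0.0318
grip_force: 0.0
```

View pics/w1.png

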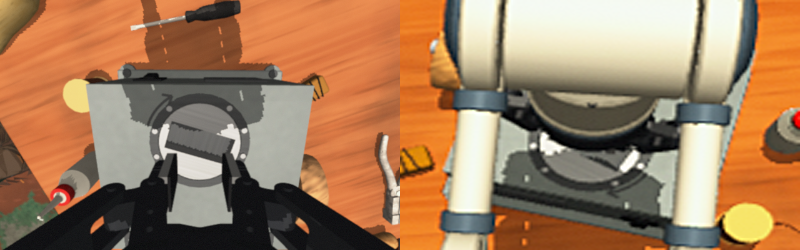

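The left half (wrist view) shows the ring centred at about (199,140) and the slot's front edge running from (175,122) to (236,137). I'll zoom in to measure it.

Run:
```python
import pickle,cv2
p,r,c,t=pickle.load(open('c1.pkl','rb'))
cv2.imwrite('pics/w1c.png',cv2.resize(c['img'][110:310,200:450],None,fx=3,fy=3,interpolation=cv2.INTER_CUBIC)[:,:,::-1])
```

```text
(no output)
```

View pics/w1c.png

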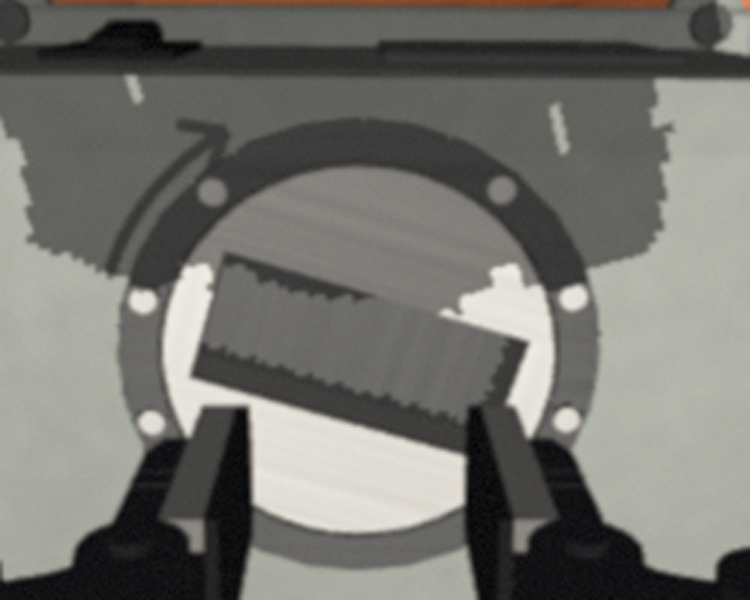

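Run:
```python
from h import *
import pickle
p,r,c,t=pickle.load(open('c1.pkl','rb'))
f=lambda q:(np.array(q)+.5)/3-.5+[200,110]
P=onplane(c,f([(225,254),(527,343),(192,376),(162,350),(556,350),(360,167),(360,533)]),.1245,p,r)[:,:2]
print(P.round(4)); 
d=P[1]-P[0]; w=P[2]-P[0]
print('len',np.linalg.norm(d),np.linalg.norm(w),'diam',np.linalg.norm(P[3]-P[4]),np.linalg.norm(P[5]-P[6]))
print('centre slot',(P[1]+P[2])/2,'disc',(P[3]+P[4])/2,(P[5]+P[6])/2)
ys=np.arctan2(-d[1],-d[0]) if d[1]<0 else np.arctan2(d[1],d[0]); print('slot yaw',ys,'tool y yaw',np.arctan2(r[1,1],r[0,1]))
cs=np.r_[(P[1]+P[2])/2,p[2]]
for q in (cs,np.array([.5354,-.0213,p[2]])): print('tool shift cm',(r.T@(q-p)*100).round(2))
```

```text
[[ 0.507  -0.0411]
 [ 0.5434  0.0154]
 [ 0.5311 -0.0564]
 [ 0.5237 -0.0607]
 [ 0.5467  0.0211]
 [ 0.4969 -0.0089]
 [ 0.5776 -0.0315]]
len 0.06726862544066894 0.028510596340230877 diam 0.0849677492174617 0.08378157620765535
centre slot [ 0.53724562 -0.02046911] disc [ 0.53515268 -0.01982098] [ 0.53725741 -0.02018644]
slot yaw 0.9986252912235529 tool y yaw 1.296588371987534
tool shift cm [-0.89  0.    0.  ]
tool shift cm [-0.73 -0.13  0.  ]
```

```bash
python3 -m inch '[[[-0.85,-0.07,0],[0,0,0],160],[[0,0,0],[0,0,0.1],160],[[0,0,0],[0,0,0.1],160],[[0,0,0],[0,0,0.098],160],[[0,0,0],[0,0,0],160]]'
python3 -m inch '[[[0,0,2],[0,0,0],160],[[0,0,2],[0,0,0],160],[[0,0,1.5],[0,0,0],160],[[0,0,0.7],[0,0,0],160],[[0,0,0],[0,0,0],160]]'
python3 -m inch '[[[0,0,0.5],[0,0,0],160],[[0,0,0.3],[0,0,0],160],[[0,0,0.3],[0,0,0],160],[[0,0,0],[0,0,0],160]]'
```

```text
t: 5.68
tcp_pos: [0.5353, -0.0206, 0.1918]
eef_rot: [-0.0, 0.284, 0.959, -0.0]
contact_force: [-0.6, 0.1, -0.1]
grip_width: 0.0318
grip_force: 0.0
t: 6.1
tcp_pos: [0.5342, -0.0205, 0.1279]
eef_rot: [-0.002, 0.281, 0.96, -0.0]
contact_force: [-0.5, 1.2, -0.4]
grip_width: 0.0321
grip_force: 0.0
t: 6.43
tcp_pos: [0.5355, -0.0206, 0.1193]
eef_rot: [0.0, 0.282, 0.959, 0.0]
contact_force: [-0.6, 0.9, -0.4]
grip_width: 0.0319
grip_force: 0.0
```

```bash
python3 -m inch '[[[0,0,0.4],[0,0,0],160],[[0,0,0.3],[0,0,0],160],[[0,0,0.2],[0,0,0],160],[[0,0,0],[0,0,0],160]]'
python3 -m inch '[[[0,0,0.2],[0,0,0],160],[[0,0,0.1],[0,0,0],160],[[0,0,0],[0,0,0],160]]'
```

```text
t: 6.77
tcp_pos: [0.5353, -0.0206, 0.1099]
eef_rot: [-0.0, 0.282, 0.959, -0.0]
contact_force: [-0.0, -0.1, -0.0]
grip_width: 0.0317
grip_force: 0.0
t: 7.02
tcp_pos: [0.5356, -0.0206, 0.108]
eef_rot: [0.0, 0.282, 0.959, 0.0]
contact_force: [-0.1, 0.6, 2.6]
grip_width: 0.0316
grip_force: 1.7
```

```bash
python3 -m inch '[[[0,0,0.2],[0,0,0],160],[[0,0,0.1],[0,0,0],160],[[0,0,0],[0,0,0],160]]'
python3 -m inch '[[[0,0,0.1],[0,0,0],160],[[0,0,0.1],[0,0,0],160],[[0,0,0],[0,0,0],160]]'
```

```text
t: 7.27
tcp_pos: [0.5357, -0.0207, 0.1055]
eef_rot: [0.001, 0.282, 0.959, 0.0]
contact_force: [-2.4, -0.4, 6.4]
grip_width: 0.0315
grip_force: 3.0
t: 7.52
tcp_pos: [0.5358, -0.0207, 0.1045]
eef_rot: [0.001, 0.282, 0.959, 0.0]
contact_force: [-4.0, -0.2, 10.9]
grip_width: 0.0319
grip_force: 5.3
```

```bash
python3 -m inch '[[[0,0,0.1],[0,0,0],160],[[0,0,0],[0,0,0.1],160],[[0,0,0],[0,0,0.1],160],[[0,0,0],[0,0,0.1],160],[[0,0,0],[0,0,0.1],160]]'
python3 -m inch '[[[0,0,0],[0,0,0.1],160],[[0,0,0],[0,0,0.1],160],[[0,0,0],[0,0,0.1],160],[[0,0,0],[0,0,0],160]]'
```

```text
t: 7.93
tcp_pos: [0.5358, -0.0203, 0.1044]
eef_rot: [0.001, 0.469, 0.883, 0.001]
contact_force: [-5.4, 2.8, 13.9]
grip_width: 0.0318
grip_force: 7.1
t: 8.27
tcp_pos: [0.5361, -0.0201, 0.1045]
eef_rot: [0.001, 0.596, 0.803, 0.001]
contact_force: [-5.9, 1.6, 13.8]
grip_width: 0.0321
grip_force: 6.9
```

```bash
python3 -c "
from h import *
p,r,o=pose();print(o['ft_torque'],np.arctan2(r[1,1],r[0,1]),o['contact_force'])"
```

```text
[0.32287039 0.63854097 0.04647669] 0.29426146196098013 [-5.94524515  1.63309132 13.75898402]
```

```bash
python3 -m inch '[[[0,0,0],[0,0,0.1],160],[[0,0,0],[0,0,0.1],160],[[0,0,0],[0,0,0.1],160],[[0,0,0],[0,0,0.1],160],[[0,0,0],[0,0,0],160]]'
python3 -m inch '[[[0,0,0],[0,0,0.1],160],[[0,0,0],[0,0,0.1],160],[[0,0,0],[0,0,0.05],160],[[0,0,0],[0,0,0],160]]'
python3 -c "
from h import *
p,r,o=pose();print(o['ft_torque'],np.arctan2(r[1,1],r[0,1]),o['contact_force'])"
```

```text
t: 8.68
tcp_pos: [0.5362, -0.0198, 0.1045]
eef_rot: [0.001, 0.743, 0.669, 0.002]
contact_force: [-5.3, 2.5, 14.1]
grip_width: 0.0317
grip_force: 6.8
t: 9.02
tcp_pos: [0.537, -0.0195, 0.1045]
eef_rot: [0.001, 0.82, 0.572, 0.003]
contact_force: [-1.2, 3.2, 12.3]
grip_width: 0.0317
grip_force: 6.1
[ 5.48135002e-01 -5.81119860e-05  8.28115832e-02] -0.3527171108731108 [-1.23814726  3.1673719  12.29478564]
```

```bash
python3 -m inch '[[[0,0,0],[0,0,0.05],160],[[0,0,0],[0,0,0.03],160],[[0,0,0],[0,0,0],160]]'
python3 -c "
from h import *
p,r,o=pose();print(o['ft_torque'],np.arctan2(r[1,1],r[0,1]),o['contact_force'])"
python3 -m inch '[[[0,0,0],[0,0,0.05],160],[[0,0,0],[0,0,0],160]]'
python3 -c "
from h import *
p,r,o=pose();print(o['ft_torque'],np.arctan2(r[1,1],r[0,1]),o['contact_force'])"
```

```text
t: 9.27
tcp_pos: [0.5373, -0.0196, 0.1045]
eef_rot: [0.001, 0.842, 0.539, 0.003]
contact_force: [-0.3, 3.3, 11.1]
grip_width: 0.0318
grip_force: 5.8
[ 0.50663499 -0.20995723  0.11941456] -0.43143224838031735 [-0.34864341  3.31006002 11.06928988]
t: 9.43
tcp_pos: [0.5369, -0.0203, 0.1045]
eef_rot: [0.001, 0.856, 0.518, 0.002]
contact_force: [-2.0, 1.0, 11.9]
grip_width: 0.0316
grip_force: 7.8
[0.20316367 0.14816978 0.19028421] -0.48244976816347823 [-1.97617804  0.95243986 11.8586626 ]
```

```bash
python3 -m inch '[[[0,0,0],[0,0,0.05],160],[[0,0,0],[0,0,0],160]]'
python3 -c "
from h import *
p,r,o=pose();print(o['ft_torque'],np.arctan2(r[1,1],r[0,1]),o['contact_force'])"
python3 -m inch '[[[0,0,0],[0,0,0.05],160],[[0,0,0],[0,0,0],160]]'
python3 -c "
from h import *
p,r,o=pose();print(o['ft_torque'],np.arctan2(r[1,1],r[0,1]),o['contact_force'])"
```

```text
t: 9.6
tcp_pos: [0.5369, -0.0203, 0.1045]
eef_rot: [0.001, 0.868, 0.497, 0.002]
contact_force: [-2.1, 0.3, 12.9]
grip_width: 0.0317
grip_force: 25.5
[0.01784636 0.19612929 1.25650305] -0.5307399229198544 [-2.08018338  0.32664421 12.87103574]
t: 9.77
tcp_pos: [0.5369, -0.0202, 0.1046]
eef_rot: [0.002, 0.879, 0.476, 0.002]
contact_force: [-1.6, 1.3, 12.0]
grip_width: 0.0322
grip_force: 47.8
[-0.12483053  0.19211209  2.57592878] -0.5782473611583071 [-1.58080347  1.34923812 11.98658608]
```

The moment has climbed to 2.6 N m, so the fastener is at its stop. I'll back off within the slot play, lift out and look.

```bash
python3 -m inch '[[[0,0,0],[0,0,-0.1],160],[[0,0,0],[0,0,-0.1],160],[[0,0,0],[0,0,-0.06],160],[[0,0,-0.3],[0,0,0],160],[[0,0,-0.5],[0,0,0],160]]'
python3 -m inch '[[[0,0,-1],[0,0,0],160],[[0,0,-2],[0,0,0],160],[[0,0,-3],[0,0,0],160],[[0,0,-3],[0,0,0],160],[[0,0,-3],[0,0,0],160]]'
python3 - <<'E'
from h import *
import pickle
p,r,o=pose(); c=bot.capture('wrist'); s=bot.capture('scene'); pickle.dump((p,r,c,s),open('c2.pkl','wb'))
cv2.imwrite('pics/w2.png',np.hstack([cv2.resize(c['img'],(480,300)),cv2.resize(s['img'][120:300,250:430],(300,300),interpolation=cv2.INTER_CUBIC)])[:,:,::-1])
E
```

```text
t: 10.18
tcp_pos: [0.5358, -0.0203, 0.1096]
eef_rot: [0.0, 0.811, 0.585, 0.001]
contact_force: [-0.0, 0.6, -1.4]
grip_width: 0.0317
grip_force: 1.1
t: 10.6
tcp_pos: [0.5348, -0.0207, 0.2304]
eef_rot: [-0.0, 0.811, 0.585, -0.001]
contact_force: [-0.7, -0.1, 0.4]
grip_width: 0.0316
grip_force: 0.0
```

View pics/w2.png

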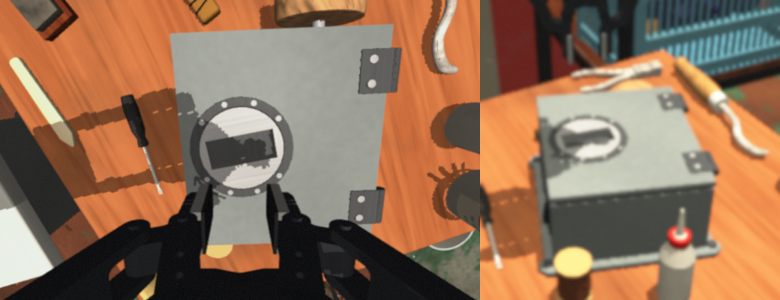

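The cover lies flush, and the slot at about (240,149) points at the front edge. I'll zoom in to measure its angle.

Run:
```python
import pickle,cv2
p,r,c,t=pickle.load(open('c2.pkl','rb'))
cv2.imwrite('pics/w2c.png',cv2.resize(c['img'][120:270,220:420],None,fx=4,fy=4,interpolation=cv2.INTER_CUBIC)[:,:,::-1])
```

```text
(no output)
```

View pics/w2c.png

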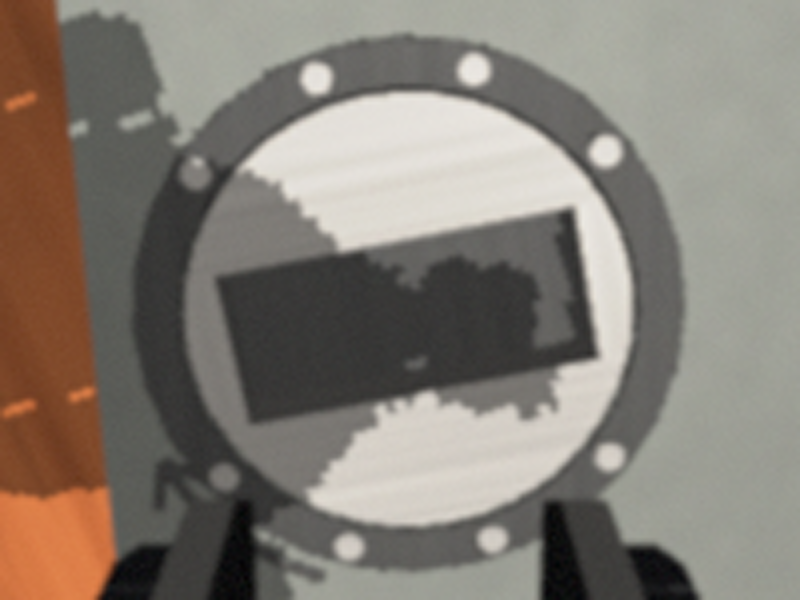

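Run:
```python
from h import *
import pickle
p,r,c,s=pickle.load(open('c2.pkl','rb'))
f=lambda q:(np.array(q)+.5)/4-.5+[220,120]
P=onplane(c,f([(219,276),(574,208),(251,422),(597,356),(60,0),(115,550)]),.122,p,r)[:,:2]
for a,b in((0,1),(2,3),(5,4)):
    d=P[b]-P[a]; print(np.arctan2(d[1],d[0]).round(3),np.linalg.norm(d).round(4))
print(P.round(4), bot.observe()['t'])
```

```text
-0.128 0.0671
-0.123 0.0674
1.286 0.106
[[ 0.5057 -0.0018]
 [ 0.5723 -0.0104]
 [ 0.5015 -0.0308]
 [ 0.5683 -0.0391]
 [ 0.4965  0.0542]
 [ 0.4667 -0.0475]] 10.7
```

The slot is at about yaw -0.126 and needs -0.28. Friction on the pocket floor dragged it about 0.15 back while I was still pressing and backing off. I'll re-enter without pressing, turn to the stop, and unload before withdrawing.

```bash
python3 -m inch '[[[0,0,0],[0,0,-0.1],160],[[0,0.2,2],[0,0,-0.09],160],[[0,0,2.5],[0,0,0],160],[[0,0,2.5],[0,0,0],160],[[0,0,2],[0,0,0],160]]'
python3 -m inch '[[[0,0,1],[0,0,0],160],[[0,0,0.7],[0,0,0],160],[[0,0,0.6],[0,0,0],160],[[0,0,0.5],[0,0,0],160],[[0,0,0],[0,0,0],160]]'
```

```text
t: 11.12
tcp_pos: [0.5364, -0.0212, 0.1367]
eef_rot: [-0.001, 0.752, 0.659, -0.001]
contact_force: [0.3, -0.5, -0.8]
grip_width: 0.0317
grip_force: 0.0
t: 11.53
tcp_pos: [0.5374, -0.0211, 0.1111]
eef_rot: [-0.0, 0.752, 0.659, -0.0]
contact_force: [0.3, 0.1, 0.6]
grip_width: 0.0318
grip_force: 0.0
```

In the slot and hovering just above the floor. Now I'll turn.

```bash
cat > q.py <<'E'
from h import *
p,r,o=pose();print(np.array(o['ft_torque']).round(2),'yaw',np.arctan2(r[1,1],r[0,1]).round(3))
E
python3 -m inch '[[[0,0,0],[0,0,0.1],160],[[0,0,0],[0,0,0.1],160],[[0,0,0],[0,0,0.1],160],[[0,0,0],[0,0,0],160]]'; python3 q.py
python3 -m inch '[[[0,0,0],[0,0,0.05],160],[[0,0,0],[0,0,0],160]]';python3 q.py
python3 -m inch '[[[0,0,0],[0,0,0.05],160],[[0,0,0],[0,0,0],160]]';python3 q.py
```

```text
t: 11.87
tcp_pos: [0.538, -0.021, 0.1125]
eef_rot: [0.001, 0.843, 0.538, 0.001]
contact_force: [-0.5, -0.2, 0.6]
grip_width: 0.0318
grip_force: 0.0
[ 0.06 -0.04  0.04] yaw -0.434
t: 12.03
tcp_pos: [0.5381, -0.0208, 0.1124]
eef_rot: [0.001, 0.855, 0.519, 0.001]
contact_force: [2.3, 1.3, -0.5]
grip_width: 0.0317
grip_force: 1.2
[ 0.22 -0.33  0.08] yaw -0.479
t: 12.2
tcp_pos: [0.5379, -0.0207, 0.1125]
eef_rot: [0.0, 0.867, 0.498, 0.001]
contact_force: [0.6, 2.7, 2.8]
grip_width: 0.032
grip_force: 14.6
[ 0.23 -0.14  0.68] yaw -0.528
```

```bash
python3 -m inch '[[[0,0,0],[0,0,0.04],160],[[0,0,0],[0,0,0],160]]';python3 q.py
python3 -m inch '[[[0,0,-0.1],[0,0,-0.08],160],[[0,0,0],[0,0,-0.07],160],[[0,0,0],[0,0,-0.05],160],[[0,0,-0.5],[0,0,0],160]]';python3 q.py
python3 -m inch '[[[0,0,-1],[0,0,0],160],[[0,0,-2],[0,0,0],160],[[0,0,-3],[0,0,0],160],[[0,0,-3],[0,0,0],160],[[0,0,-3],[0,0,0],160]]'
python3 - <<'E'
from h import *
import pickle
p,r,o=pose(); c=bot.capture('wrist'); pickle.dump((p,r,c),open('c3.pkl','wb')); print(p)
cv2.imwrite('pics/w3c.png',cv2.resize(c['img'][110:270,220:420],None,fx=3.75,fy=3.75,interpolation=cv2.INTER_CUBIC)[:,:,::-1])
E
```

```text
t: 12.37
tcp_pos: [0.5379, -0.0207, 0.1125]
eef_rot: [0.0, 0.877, 0.481, 0.001]
contact_force: [0.9, 1.2, 4.1]
grip_width: 0.0321
grip_force: 29.6
[ 0.19 -0.15  1.53] yaw -0.566
t: 12.7
tcp_pos: [0.5365, -0.0213, 0.1161]
eef_rot: [-0.001, 0.824, 0.566, -0.001]
contact_force: [0.0, -0.0, -1.7]
grip_width: 0.0319
grip_force: 0.0
[ 0.03 -0.01 -0.01] yaw -0.367
t: 13.12
tcp_pos: [0.537, -0.0212, 0.2396]
eef_rot: [0.0, 0.826, 0.564, 0.0]
contact_force: [0.9, -0.5, 0.3]
grip_width: 0.0319
grip_force: 0.0
[ 0.53702418 -0.02121498  0.23956808]
```

View pics/w3c.png

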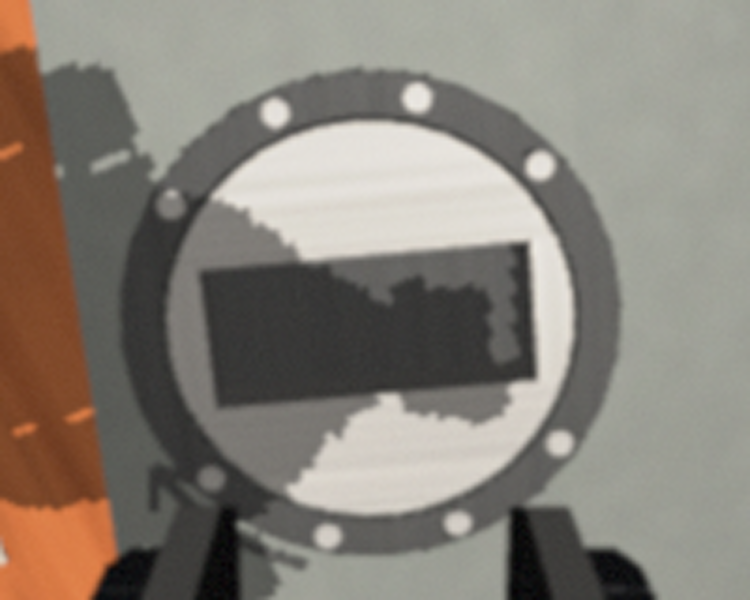

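The slot's long edges run (201,271)–(528,243) and (218,407)–(536,378), and the front edge runs (32,0)–(114,560).

Run:
```python
from h import *
import pickle
p,r,c=pickle.load(open('c3.pkl','rb'))
f=lambda q:(np.array(q)+.5)/3.75-.5+[220,110]
P=onplane(c,f([(201,271),(528,243),(218,407),(536,378),(32,0),(114,560)]),.122,p,r)[:,:2]
for a,b in((0,1),(2,3),(5,4)):
    d=P[b]-P[a]; print(np.arctan2(d[1],d[0]).round(3),np.linalg.norm(d).round(4))
print(np.arctan2(r[1,1],r[0,1]))
```

```text
-0.285 0.0672
-0.276 0.0674
1.28 0.1189
-0.37183097998829906
```

```bash
python3 -c "
from station import bot
print(bot.finish_job())"
```

```text
the job is handed in; nothing more can be done
None
```

The cover is pushed shut and the fastener turned clockwise to its stop: in the last picture the slot points at the front edge to within about 0.01 rad. I handed the job in at about 13 s with the gripper clear above; the first turn had slipped back about 0.15 rad as I withdrew, so I turned it again.

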